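Set the pressure screw of a strip straightener

ROBOT

A 6-joint arm with a two-finger parallel gripper is mounted at the origin on the work surface. World frame = base frame: x ahead of the robot, y to its left, z up, the work surface at z = 0. Lengths are in m, angles in degrees, forces in N, time in s.
With the tool pointing down it reaches from about 0.4 to 0.825 m from the base axis. Payload 7 kg.
Tool frame: the origin (TCP) lies between the finger pads, 19 mm behind the fingertips; this is the grasp point; x points along the fingers, y is the direction in which the jaws open and shut, and the axes are right-handed (so a half turn about x gives the same grasp; the last joint's range is limited). The gripper opens to 88 mm and grips with 3 to 60 N. Pads are 19 mm wide; open, the fingers measure 130 mm over their backs; the gripper's body (78 mm by 193 mm) begins 47 mm behind the grasp point.
Start: joints at [88.986, 20.546, 0.682, 0, -70.136, -16.507], TCP at [0.203, 0.644, 0.245] pointing down, gripper open.
Joint ranges: [-176.03, 176.03], [-82.01, 121.73], [-58.28, 71.71], [-173.87, 95.51], [-174.79, -0.11], [-173.66, 173.66]. Speed limits (degrees/s): [136.94, 136.94, 172.46, 180, 180, 180].

INTERFACE

Orientations are given as [roll, pitch, yaw] about the fixed x, y, z axes, in that order (R = Rz(yaw) Ry(pitch) Rx(roll)).
In Python, from plant import ctrl gives the robot as it stands. The module is installed in compiled form; this text tells all that it offers.
- The arm moves only by the shell command python3 -m inch 'ROWS'. ROWS is JSON, one flat list of numbers, 7 for each row, row after row: the shift along the tool's x, y, z in m, then the turn, a rotation vector about the tool's x, y, z in degrees, then the finger opening in m, from 0 to 0.0876. In form: [dx, dy, dz, rx, ry, rz, hand, dx, dy, dz, rx, ry, rz, hand, ...]. A call has 1 to 20 rows; each row shifts and turns the pose as measured when the row begins, along the tool's axes as they then stand; what a row does not reach is not made up. A row lasts 1/8 s, in which the tool goes at most 62.5 mm and 10.7 degrees, less where a joint would pass 70% of its speed; a pose out of reach is approached as far as the arm can. A call with a gripper value outside its range is refused whole. The fingers move at their own pace and stop on an object; the grip force is fixed at half the most. Time passes only in rows, so rows that do not move let the fingers close. It gives the time, the measured TCP pose, the force and the opening at its end, in the units of the state.
- ctrl.get_obs(): the state, without advancing time (a new reading comes with each control period).
- ctrl.snapshot(name): name is "scene" or "top" or "wrist"; returns a dict with "color" (480x640x3 uint8, red, green, blue), "depth" (480x640 float32, m along the optical axis (not along the pixel's ray), 0 where there is no reading), "K" (3x3 intrinsics, pixels), "position" and "attitude" of the camera in the world; the wrist camera has in their place "hand_eye" (4x4, takes a point from camera to tool coordinates, whose origin is the TCP and whose axes are the tool frame's). Camera axes: x right, y up, looking along -z (the intrinsics and any distortion apply to the point x, -y, -z); pixel columns grow to the right and rows downward; lengths in m; the calibration is good to about 2 mm. The wrist camera is an equidistant fisheye: a pixel r from the principal point sees the ray r / f radians off the axis. A picture is of the moment at which its call begins: read the wrist's pose just before it.
- ctrl.close_job(): hands the job in, once; it reports no verdict.
The state is a dict: "clock": time; "joint_pos": joint angles; "qvel": joint speeds; "tau": joint torques, N m; "tool_pos": TCP position; "orientation": TCP orientation; "force": force on the tool from outside, world axes, zero at the start; "moment": the same for the moment, N m; "opening": finger opening in m.
Only numpy, scipy, OpenCV 4.12 (cv2) and the standard library are available. Lean on these libraries where they do the work, as an engineer would, in place of code of your own. Each camera call takes 0.05 s, during which the arm holds its last target.

TASK

The steel strip is threaded through the straightener on the bench and the cover is down. Swing the hasp over until it lies fully home on the cover's stud, then run the thumbscrew on the cover down (clockwise) until it seats, and back it off a quarter turn so the strip can just be drawn through. Finish while still gripping the thumbscrew at that setting, so that I can nip up its lock nut, and leave the other tools and parts where they lie.

Things in the scene. Friction and masses are not known exactly. Their poses are not given: they have to be found in the camera images.
- straightener: Strip straightener, blue steel machine bolted to the bench: base plate 150 (x) x 270 (y) mm; a flat steel strip 460 mm long runs through its rollers along y, 54 mm up. Origin: centre of the base plate's underside; z up; its front (-x: rollers in view, hasp post) faces the robot within 0.4 rad. Round knurled knobs low on the front are edge guides, not used.
- cover (a point): Centre of the top of the straightener's cover, a flat slab 100 (x) x 220 (y) mm, 100 mm above the bench. It is shut and stays shut.
- hasp (a joint): Hasp angle (rad): 0 = flat over the cover, slot over the stud, home; pi/2 = upright; starts at 1.7 to 2.0, leaning out to the front. Steel strap 30 mm wide, 4 thick, 100 long from the pin: solid to 50 mm, slot 12 wide from 50 to 76 mm, solid turned-up end. Stiff: stays where left, 2 to 3 N at 40 mm from the pin moves it. Push it over from its front side, then press it down.
- hasp_hinge (a point): Middle of the hasp's hinge pin, on a post at the straightener's front: at (-62, -60, 105) mm in the straightener's frame. The pin runs along the straightener's y.
- hasp_end (a point): Point on the middle line of the hasp near its free end, 90 mm from the hinge pin.
- stud (a point): Top of the beaded steel stud (10 mm across, 14 mm tall) on the cover, over which the hasp's slot drops: at (0, -60, 117) mm in the straightener's frame, 62 mm from the hinge pin. With the hasp home the strap's top is 107 mm above the bench.
- screw (a joint): Angle of the thumbscrew about its upright axis (rad), counted back from its seat: 0 = seated, run fully down (hard stop); grows counter-clockwise from above (unscrewing); pi/2 = a quarter turn back. Starts at 0.9 to 2.6. Turns against about 0.08 N m of friction and stays where left; its rise on the fine thread is too small to see.
- screw_head (a point): Middle of the thumbscrew's flat head, on its axis, at (0, 45, 134) mm in the straightener's frame: an upright steel blade 40 mm wide (this frame's x), 10 thick (its y), from 120 to about 148 mm above the bench; the frame turns with it; at joint value 0 its x is along the straightener's x. Below are a 10 mm shank and a lock nut, 20 mm across, up to 109 mm. Grip: from above, TCP at this point.
- spanner: Bystander, to be left where it lies: combination spanner, 150 mm, lying flat in front of the straightener. Origin: on its underside, near the middle.
- spare_roller: Bystander, to be left where it lies: plain steel roller, 28 mm across and 40 mm tall, standing behind the straightener. Origin: middle of its underside.
- brass_blank: Bystander, to be left where it lies: round brass blank, 34 mm across, 5 mm thick. Origin: middle of its underside.
- forceps: Bystander, to be left where it lies: steel forceps, 145 mm, lying flat behind the straightener. Origin: on its underside, near the middle.
- offcut: Bystander, to be left where it lies: piece of dark flat steel bar, 110 x 24 x 6 mm, lying flat. Origin: middle of its underside.
- elbow: Bystander, to be left where it lies: copper pipe elbow, about 60 x 55 mm, 22 mm high, lying flat. Origin: on its underside, near the middle.
- oil_can: Bystander, to be left where it lies: copper oil can, 68 mm across, 88 mm tall, with a thin spout up to 160 mm. Origin: middle of its underside.
- hammer: Bystander, to be left where it lies: hammer, 280 mm, lying on the right of the bench. Origin: on its underside, near the middle.

How it is judged:
By the outcome, as a careful person would: the job done as asked, in the order asked, and still so for the second after the job is handed in, while the arm keeps its last pose, push and grip.
It also fails if it takes over 64 s, if anything falls off the work surface, if the arm or the gripper's body presses on something with over 40 N, if the wrist force passes 120 N, or if a joint passes its speed limit or range.

## Working session

There is one attempt and no reset: what is moved stays moved. The work goes in short steps, Python scripts to look and compute and a shell command to move; the robot and the scene stay as the last step left them, time stands still between calls to the robot, and variables do not carry over. Pictures are saved under pics/ and viewed, and the job is handed in when it is done.

```bash
mkdir -p pics
python3 - <<'E'
from plant import ctrl
import cv2,pickle
o=ctrl.get_obs();print(o)
for n in ["scene","top"]:
    s=ctrl.snapshot(n);cv2.imwrite(f"pics/{n}0.png",s["color"][:,:,::-1]);pickle.dump(s,open(f"{n}0.pkl","wb"))
    print(n,s["K"],s["position"],s["attitude"])
E
```

```text
{'clock': 0.0, 'joint_pos': array([ 8.89887977e+01,  2.05928814e+01,  6.32041587e-01, -1.79273967e-02,
       -7.01337058e+01, -1.65068693e+01]), 'qvel': array([-0.04932004, -0.0093886 , -0.09231388, -0.00674817, -0.01206302,
        0.02616708]), 'tau': array([ 3.26777138e-05, -5.82707405e+01,  2.93048108e+01,  6.99691325e+00,
        6.94245362e-03, -1.66459645e-04]), 'tool_pos': array([0.20307792, 0.64325074, 0.24440006]), 'orientation': array([  96.40150266,   89.90396365, -101.12267511]), 'force': array([-0.91190719, -0.9456725 ,  0.24009213]), 'moment': array([ 0.00234584,  0.01408979, -0.01034748]), 'opening': 0.0873974417455862}
scene [[482.09217808   0.         317.11116757]
 [  0.         482.09217808 241.31694233]
 [  0.           0.           1.        ]] [ 1.13030818 -0.41144832  1.06997896] [36.19815083 -0.44014853 53.80786928]
top [[444.34484145   0.         320.10032778]
 [  0.         444.34484145 236.27456729]
 [  0.           0.           1.        ]] [0.41374306 0.0111377  1.25000449] [  6.22798462   0.79801789 -90.94216499]
```

View pics/scene0.png

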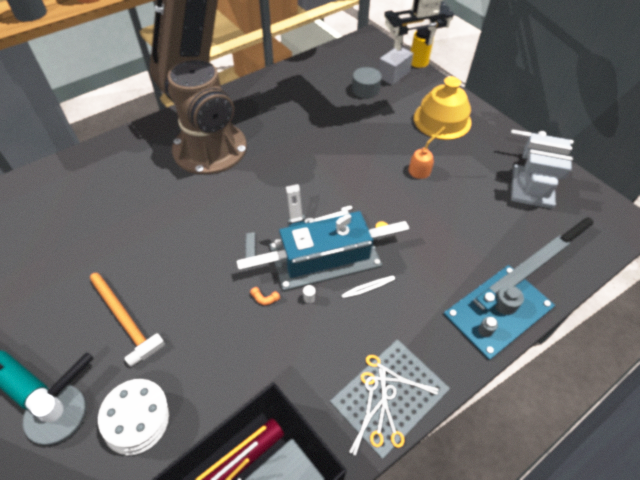

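View pics/top0.png

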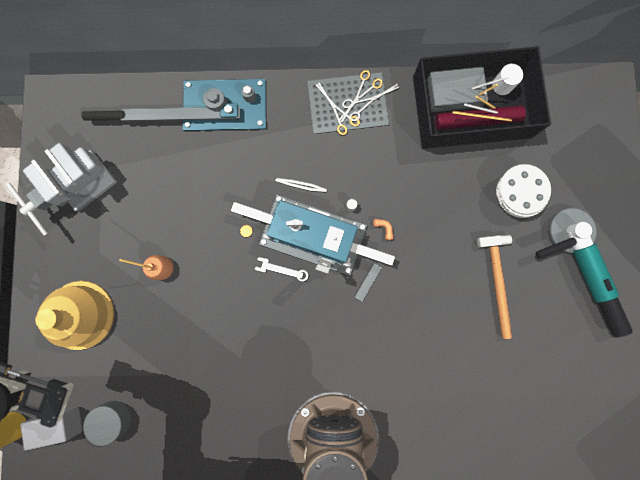

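The scene view shows the straightener's blue cover near (325,240), the hasp upright at (295,200) and the thumbscrew at (343,222). In the top view the cover is around (315,233), the screw at (294,224) and the stud plate at (337,238).

```bash
cat > h.py <<'E'
import numpy as np,cv2,pickle
from scipy.spatial.transform import Rotation as R
def cloud(s):
    K=s["K"];d=s["depth"];v,u=np.mgrid[0:480,0:640]
    p=np.stack([(u-K[0,2])/K[0,0]*d,-(v-K[1,2])/K[1,1]*d,-d],-1)
    A=R.from_euler('xyz',s["attitude"],degrees=True).as_matrix()
    w=p@A.T+np.array(s["position"]); w[d<=0]=np.nan
    return w
def ray(s,u,v,z):
    K=s["K"];A=R.from_euler('xyz',s["attitude"],degrees=True).as_matrix()
    d=A@np.array([(u-K[0,2])/K[0,0],-(v-K[1,2])/K[1,1],-1]);c=np.array(s["position"])
    return c+d*(z-c[2])/d[2]
E
python3 - <<'E'
from h import *
for n in ["top","scene"]:
    s=pickle.load(open(n+"0.pkl","rb"));w=cloud(s)
    c=s["color"].astype(int);hsv=cv2.cvtColor(s["color"],cv2.COLOR_RGB2HSV)
    near=(np.hypot(w[...,0]-.45,w[...,1]-.03)<.16)
    blue=(hsv[...,0]>90)&(hsv[...,0]<115)&(hsv[...,1]>120)
    m=blue&(w[...,2]>.092)&(w[...,2]<.108)&near
    p=w[m];print(n,m.sum(),np.median(p[:,2]))
    r=cv2.minAreaRect((p[:,:2]*1000).astype(np.float32));print(r)
    t=near&(w[...,2]>.118)
    lab,st,k,ce=None,None,None,None
    nn,lab,st,ce=cv2.connectedComponentsWithStats(t.astype(np.uint8))
    for i in range(1,nn):
        q=w[lab==i];print(ce[i],len(q),q.min(0).round(3),q.max(0).round(3),q.mean(0).round(3))
    cc=s["color"][:,:,::-1]
    a=(cc[190:290,250:400] if n=="top" else cc[170:300,230:400]);cv2.imwrite(f"pics/{n}z.png",cv2.resize(a,None,fx=4.5,fy=4.5,interpolation=cv2.INTER_CUBIC))
E
```

```text
top 9 0.10087024228594843
((509.5715637207031, 66.78357696533203), (179.23756408691406, 0.6468678116798401), 70.17604064941406)
[294.54216867 223.26506024] 83 [0.564 0.069 0.122] [0.574 0.107 0.156] [0.569 0.088 0.146]
[333.85714286 237.28571429] 7 [ 0.53  -0.013  0.119] [ 0.538 -0.008  0.12 ] [ 0.534 -0.01   0.119]
[323.64028777 265.79136691] 139 [ 0.444 -0.002  0.118] [0.479 0.035 0.204] [0.46  0.017 0.175]
scene 1511 0.09850211153760924
((548.8372802734375, 43.39326477050781), (211.0572509765625, 112.49241638183594), 70.36775970458984)
[294.29607251 200.62537764] 331 [ 0.443 -0.002  0.118] [0.481 0.033 0.201] [0.464 0.015 0.162]
[343.36090226 221.5112782 ] 133 [0.564 0.067 0.118] [0.578 0.107 0.15 ] [0.573 0.086 0.138]
```

View pics/topz.png

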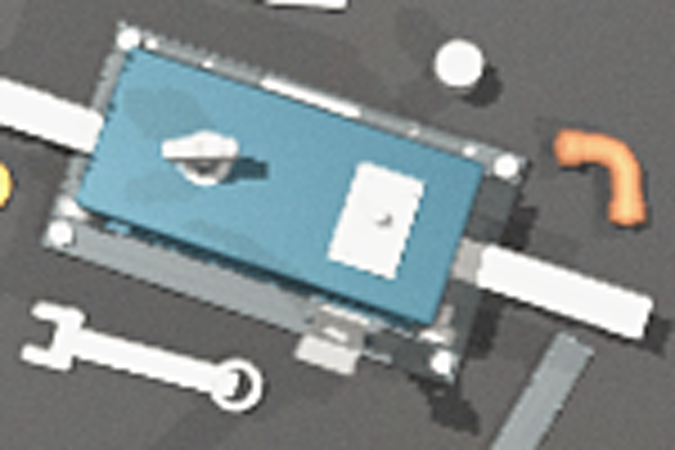

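View pics/scenez.png

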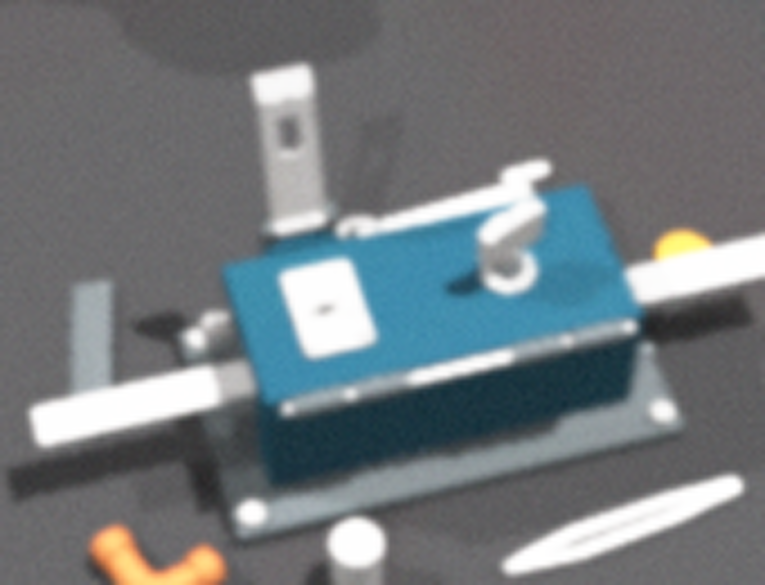

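The zooms show the screw blade roughly along world y, with the hasp leaning out to the front. Next I fit the cover rectangle.

Run:
```python
from h import *
for n in ["top","scene"]:
    s=pickle.load(open(n+"0.pkl","rb"));w=cloud(s)
    hsv=cv2.cvtColor(s["color"],cv2.COLOR_RGB2HSV)
    near=(np.hypot(w[...,0]-.54,w[...,1]-.03)<.15)
    m=near&(w[...,2]>.094)&(w[...,2]<.106)
    m=cv2.morphologyEx(m.astype(np.uint8),cv2.MORPH_OPEN,np.ones((3,3)))
    nn,lab,st,ce=cv2.connectedComponentsWithStats(m);m=lab==1+np.argmax(st[1:,4])
    p=w[m];print(n,m.sum(),np.median(p[:,2]))
    print(cv2.minAreaRect((p[:,:2]*1000).astype(np.float32)))
    b=((hsv[...,0]>85)&(hsv[...,0]<115)&(hsv[...,1]>70)&(hsv[...,2]>(90))&near)
    print("blue",b.sum())
    # blue top via ray to z=0.1
    v,u=np.nonzero(m|(b&(w[...,2]>.09)));
    q=np.array([ray(s,a,c,.1)[:2] for a,c in zip(u,v)])*1000
    print(cv2.minAreaRect(q.astype(np.float32)))
    rect=cv2.minAreaRect(q.astype(np.float32))
    t=near&(w[...,2]>.122)&(w[...,0]>.55)
    vv,uu=np.nonzero(t);q=w[t][:,:2]; d=q-q.mean(0);e,V=np.linalg.eigh(np.cov(d.T))
    a=V[:,1];print("blade yaw",np.degrees(np.arctan2(a[1],a[0])),np.ptp(d@a),np.ptp(d@V[:,0]))
    h=(w[...,2]>.115)&near&(w[...,0]<.49)
    q=w[h];print("hasp top",q[np.argmax(q[:,2])],)
    for z in(.13,.15,.17,.19):
        k=np.abs(q[:,2]-z)<.008;print(z,k.sum(),q[k].mean(0))
```

```text
top 3049 0.10112041208013811
((558.656982421875, 44.458404541015625), (219.635498046875, 109.14683532714844), 70.22480010986328)
blue 2647
((556.52490234375, 45.327003479003906), (219.50869750976562, 114.26654815673828), 70.2874755859375)
blade yaw 91.78574542950517 0.038332742882163685 0.010719568853066606
hasp top [0.45330322 0.03469607 0.20407452]
0.13 15 [0.4722934  0.01190532 0.12999064]
0.15 21 [0.46702821 0.01322058 0.15110498]
0.17 10 [0.46351518 0.01516276 0.16880818]
0.19 38 [0.45632829 0.01765175 0.19252137]
scene 2716 0.09877932323025251
((554.672607421875, 45.903045654296875), (220.2188720703125, 123.26380157470703), 70.48454284667969)
blue 2121
((555.4005126953125, 44.33441925048828), (219.57754516601562, 125.41900634765625), 70.39632415771484)
blade yaw 88.87894238190107 0.038695136649404854 0.013041912660297052
hasp top [0.45036688 0.01849285 0.20107909]
0.13 58 [0.47181315 0.01149465 0.12941381]
0.15 62 [0.46727454 0.01367899 0.149646  ]
0.17 42 [0.46284456 0.01542969 0.16952981]
0.19 89 [0.456031   0.01716512 0.19090479]
```

```bash
cat >> h.py <<'E'
YAW=-19.6; O=np.array([0.555,0.0453,0.0])
S=R.from_euler('z',YAW,degrees=True).as_matrix()
def st(p): return O+S@(np.array(p,float)/1000)
def to(target,yawY=None):
    """tool-axis shift (mm) to world target and tool-axis turn to vertical with tool y at yaw"""
    from plant import ctrl
    o=ctrl.get_obs();T=R.from_euler('xyz',o["orientation"],degrees=True)
    M=T.as_matrix();d=M.T@(np.array(target)-o["tool_pos"])
    print("t",round(o["clock"],2),"pos",o["tool_pos"].round(4),"strt",((S.T@(o["tool_pos"]-O))*1000).round(1),"F",o["force"].round(1),"F_S",(S.T@o["force"]).round(1),"Mz",round(o["moment"][2],2),"op",round(o["opening"],4))
    print("j",o["joint_pos"].round(1),"x",M[:,0].round(3),"y yaw",np.degrees(np.arctan2(M[1,1],M[0,1])).round(2))
    print("shift mm",(d*1000).round(1))
    if yawY is not None:
        y=np.array([np.cos(np.radians(yawY)),np.sin(np.radians(yawY)),0]);x=np.array([0,0,-1.])
        G=np.stack([x,y,np.cross(x,y)],1)
        print("turn",R.from_matrix(M.T@G).as_rotvec(degrees=True).round(2))
E
python3 - <<'E'
from h import *
to(st([-120,-60,184]),70.4);to(st([-120,-60,184]),70.4-180);print(st([-120,-60,184]),st([0,45,134]))
E
```

```text
t 0.1 pos [0.2031 0.6433 0.2445] strt [-532.1  445.3  244.5] F [-0.2 -0.7  0.3] F_S [ 0.1 -0.7  0.3] Mz 0.05 op 0.0871
j [ 89.   20.6   0.6  -0.  -70.1 -16.5] x [-0.    -0.001 -1.   ] y yaw -107.53
shift mm [  61.4  519.8 -393.5]
turn [-1.7793e+02  1.3000e-01 -2.0000e-02]
t 0.1 pos [0.2031 0.6433 0.2445] strt [-532.1  445.3  244.5] F [-0.2 -0.7  0.3] F_S [ 0.1 -0.7  0.3] Mz 0.05 op 0.0871
j [ 89.   20.6   0.6  -0.  -70.1 -16.5] x [-0.    -0.001 -1.   ] y yaw -107.53
shift mm [  61.4  519.8 -393.5]
turn [ 2.07 -0.01 -0.08]
[0.42182601 0.02903074 0.184     ] [0.57009532 0.08769259 0.134     ]
```

```bash
python3 -m inch '[0,0.02,-0.055,1,0,0,0.08, 0,0.02,-0.055,1,0,0,0.08, 0,0.03,-0.05,0,0,0,0, 0,0.05,-0.035,0,0,0,0, 0,0.05,-0.035,0,0,0,0, 0,0.05,-0.03,0,0,0,0, 0,0.05,-0.03,0,0,0,0, 0,0.05,-0.02,0,0,0,0]'
python3 - <<'E'
from h import *
to(st([-120,-60,184]),70.4-180)
E
```

```text
clock: 1.1
tool_pos: [0.3936, 0.2304, 0.2412]
orientation: [91.8, 89.5, -107.5]
force: [0.9, 0.1, -0.0]
opening: 0.0262
t 1.1 pos [0.3936 0.2304 0.2412] strt [-214.1  120.2  241.2] F [ 0.9  0.1 -0. ] F_S [ 0.8  0.4 -0. ] Mz -0.03 op 0.0262
j [ 55.3  -0.2 -25.8   0.2 -64.9  15.2] x [-0.003 -0.009 -1.   ] y yaw -109.35
shift mm [ 58.9 180.1 -93.3]
turn [ 0.25 -0.02 -0.52]
```

```bash
python3 -m inch '[0,0.055,-0.02,0,0,0,0, 0,0.055,-0.02,0,0,0,0, 0,0.05,-0.02,0,0,-0.5,0, 0,0.015,-0.01,0,0,0,0, 0,0,0,0,0,0,0, 0,0,0,0,0,0,0]'
python3 - <<'E'
from h import *
from plant import ctrl
to(st([-120,-60,184]),70.4-180)
for n in ["wrist","scene"]:
    s=ctrl.snapshot(n);cv2.imwrite(f"pics/{n}1.png",s["color"][:,:,::-1]);pickle.dump(s,open(f"{n}1.pkl","wb"))
    if n=="wrist":print(s["hand_eye"],s["K"])
E
```

```text
clock: 1.85
tool_pos: [0.3991, 0.0329, 0.2424]
orientation: [-106.9, 90.0, 53.5]
force: [0.4, 0.4, 0.1]
opening: 0.0005
t 1.85 pos [0.3991 0.0329 0.2424] strt [-142.7  -64.   242.4] F [0.4 0.4 0.1] F_S [0.2 0.5 0.1] Mz 0.02 op 0.0005
j [ 33.3  -6.6 -31.5  -0.  -65.1  37.1] x [ 0.     0.001 -1.   ] y yaw -109.59
shift mm [ 58.4  -4.  -22.6]
turn [ 0.01 -0.01  0.04]
[[-2.87774431e-04  2.66441103e-01 -9.63851159e-01 -1.38558522e-01]
 [ 9.99999952e-01  1.89571361e-04 -2.46163334e-04  2.29407375e-04]
 [ 1.17130546e-04 -9.63851183e-01 -2.66441145e-01 -7.01765849e-02]
 [ 0.00000000e+00  0.00000000e+00  0.00000000e+00  1.00000000e+00]] [[371.64829954   0.         317.36331976]
 [  0.         371.64829954 237.93305344]
 [  0.           0.           1.        ]]
```

View pics/wrist1.png

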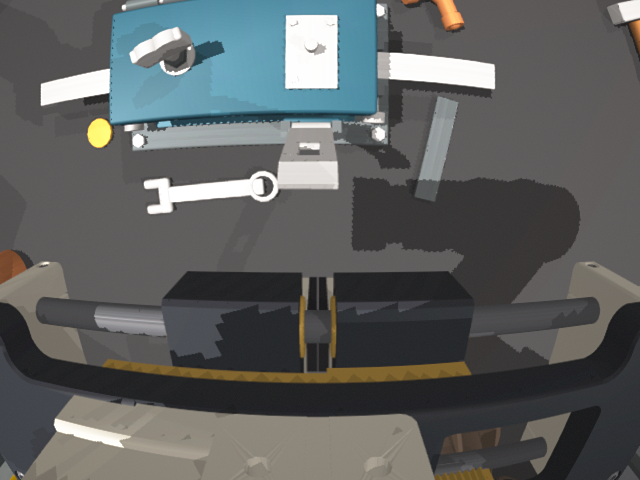

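View pics/scene1.png

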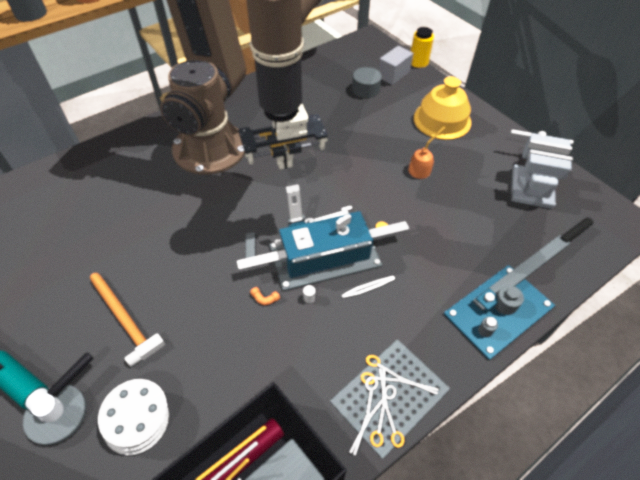

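The wrist view shows the hasp's lip at (280–337, 160–187) straight ahead of the closed fingers, slightly left. The stud is at (311,45) and the screw blade runs from (133,55) to (193,40). I'll check my frame by casting rays from this view.

```bash
cat >> h.py <<'E'
def wray(s,u,v,z,pos,ori):
    K=s["K"];a=np.array([u-K[0,2],v-K[1,2]]);r=np.hypot(*a);th=r/K[0,0]
    d=np.array([np.sin(th)*a[0]/r,-np.sin(th)*a[1]/r,-np.cos(th)])
    H=s["hand_eye"];T=R.from_euler('xyz',ori,degrees=True).as_matrix()
    c=T@H[:3,3]+pos;d=T@H[:3,:3]@d
    return c+d*(z-c[2])/d[2]
E
python3 - <<'E'
from h import *
from plant import ctrl
s=pickle.load(open("wrist1.pkl","rb"));o=ctrl.get_obs();print(s["depth"][45,311])
cv2.imwrite("pics/w1z.png",cv2.resize(s["color"][0:200,80:400,::-1],None,fx=2.5,fy=2.5,interpolation=cv2.INTER_CUBIC))
for n,u,v,z in [("stud",311,42,.117),("cFR",378,116,.1),("cFL",112,122,.1),("blade L",133,62,.148),("bladeR",191,38,.148),("lip low L",280,187,.2),("lip low R",337,187,.2)]:
    w=wray(s,u,v,z,o["tool_pos"],o["orientation"]);print(n,w.round(4),(S.T@(w-O)*1000).round(1))
E
```

```text
0.23771605
stud [ 0.5323 -0.0095  0.117 ] [ -3.  -59.2 117. ]
cFR [ 0.4663 -0.0391  0.1   ] [ -55.2 -109.2  100. ]
cFL [0.5426 0.1624 0.1   ] [-50.9 106.1 100. ]
blade L [0.5614 0.1068 0.148 ] [-14.6  60.  148. ]
bladeR [0.5577 0.0631 0.148 ] [ -3.5  17.7 148. ]
lip low L [0.4487 0.0349 0.2   ] [-96.6 -45.5 200. ]
lip low R [0.4393 0.0085 0.2   ] [-96.7 -73.4 200. ]
```

View pics/w1z.png

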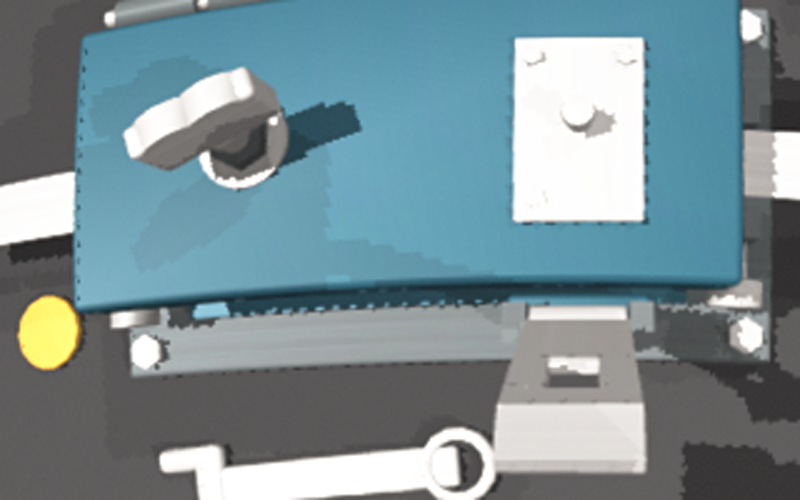

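```bash
python3 -m inch '[0.03,-0.002,0,0,0,0,0, 0.028,-0.002,0,0,0,0,0, 0,0,-0.01,0,0,0,0, 0,0,-0.01,0,0,0,0, 0,0,-0.01,0,0,0,0, 0,0,-0.01,0,0,0,0, 0,0,-0.01,0,0,0,0]'
python3 - <<'E'
from h import *
to(st([-40,-60,184]),70.4-180)
E
```

```text
clock: 2.82
tool_pos: [0.4532, 0.0237, 0.1866]
orientation: [-137.2, 89.7, 23.6]
force: [-1.1, 0.7, 0.9]
opening: 0.0006
t 2.83 pos [0.4532 0.0237 0.1866] strt [-88.7 -54.5 186.6] F [-1.1  0.7  0.9] F_S [-1.3  0.3  0.9] Mz -0.04 op 0.0006
j [ 28.    2.1 -31.2   0.  -56.4  42.8] x [ 0.005  0.002 -1.   ] y yaw -109.13
shift mm [  2.7   5.9 -48.6]
turn [ 0.47 -0.22  0.2 ]
```

```bash
python3 -m inch '[0,0.003,-0.01,0.3,0,0,0, 0,0.003,-0.01,0.2,0,0,0, 0,0,-0.01,0,0,0,0, 0,0,-0.01,0,0,0,0, 0,0,0,0,0,0,0]'
python3 - <<'E'
from h import *
from plant import ctrl
to(st([-40,-60,184]),70.4-180)
for n in ["wrist","scene"]:
    s=ctrl.snapshot(n);cv2.imwrite(f"pics/{n}2.png",s["color"][:,:,::-1])
    if n=="scene":cv2.imwrite(f"pics/{n}2.png",cv2.resize(s["color"][120:310,200:430,::-1],None,fx=3,fy=3,interpolation=cv2.INTER_CUBIC))
E
```

```text
clock: 3.45
tool_pos: [0.4919, 0.0026, 0.1864]
orientation: [-133.8, 89.7, 26.4]
force: [-0.8, -0.5, 1.0]
opening: 0.0007
t 3.45 pos [0.4919 0.0026 0.1864] strt [-45.2 -61.4 186.4] F [-0.8 -0.5  1. ] F_S [-0.6 -0.8  1. ] Mz -0.0 op 0.0007
j [ 23.2   5.9 -26.9  -0.  -56.9  47. ] x [ 0.004  0.002 -1.   ] y yaw -109.76
shift mm [ 2.4 -1.4 -5.2]
turn [-0.16 -0.18  0.19]
```

View pics/wrist2.png

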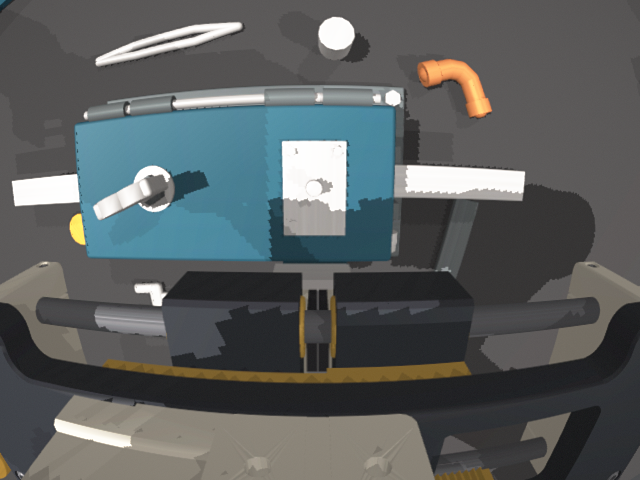

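View pics/scene2.png

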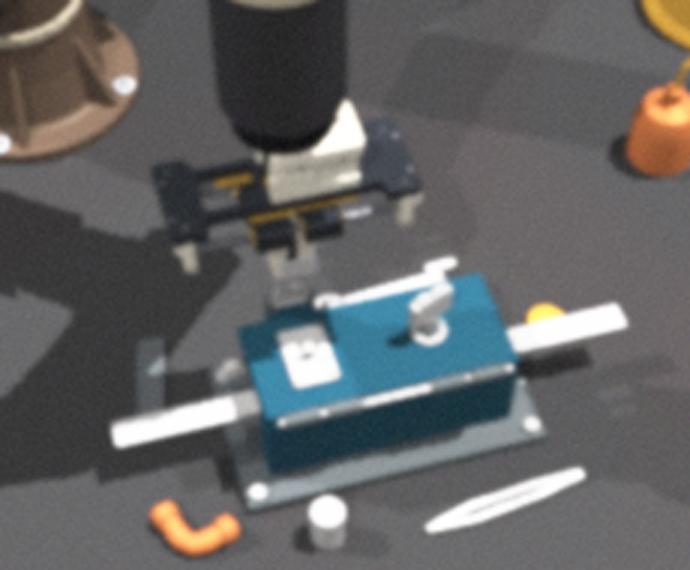

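The hasp is being carried over in front of the fingers, visible at (318,265) in the wrist view. The force is low, so I continue.

```bash
python3 -m inch '[0,-0.001,-0.01,0,0,0,0, 0.003,0,-0.01,0,0,0,0, 0.003,0,-0.01,0,0,0,0, 0.005,0,-0.01,0,0,0,0, 0,0,0,0,0,0,0]'
python3 - <<'E'
from h import *
from plant import ctrl
to(st([13,-60,128]),70.4-180)
for n in ["wrist","scene"]:
    s=ctrl.snapshot(n);cv2.imwrite(f"pics/{n}3.png",s["color"][:,:,::-1])
    if n=="scene":cv2.imwrite(f"pics/{n}3.png",cv2.resize(s["color"][120:310,200:430,::-1],None,fx=3,fy=3,interpolation=cv2.INTER_CUBIC))
E
```

```text
clock: 4.18
tool_pos: [0.5317, -0.0104, 0.1746]
orientation: [-130.3, 89.8, 30.0]
force: [0.4, 0.6, -0.1]
opening: 0.0007
t 4.17 pos [ 0.5317 -0.0104  0.1746] strt [ -3.3 -60.3 174.6] F [ 0.4  0.6 -0.1] F_S [ 0.1  0.7 -0.1] Mz 0.02 op 0.0007
j [ 20.   10.4 -23.2  -0.1 -56.2  50.3] x [ 0.004  0.002 -1.   ] y yaw -109.69
shift mm [ 46.6  -0.2 -16.2]
turn [-0.09 -0.16  0.18]
```

View pics/wrist3.png

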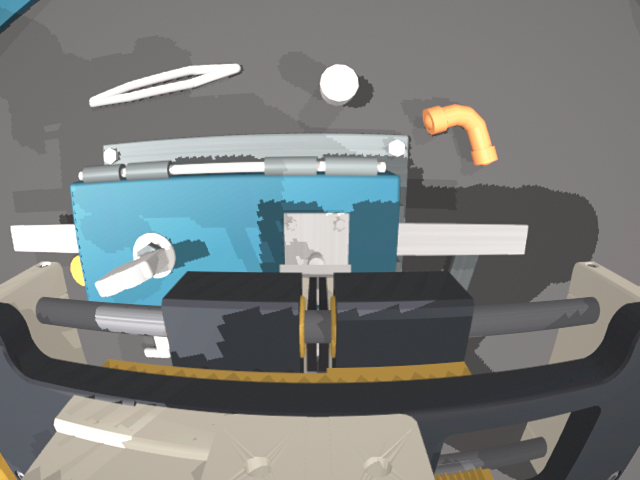

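View pics/scene3.png

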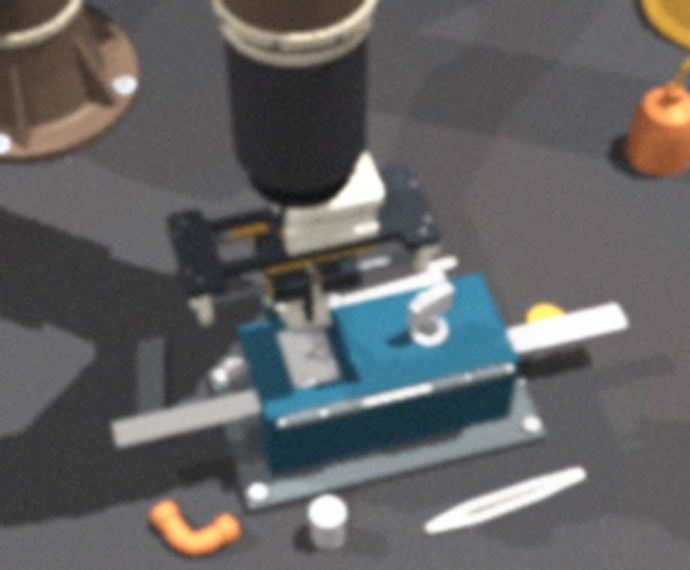

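```bash
python3 -m inch '[0.006,0,-0.004,0,0,0,0, 0.008,0,-0.004,0,0,0,0, 0.008,0,-0.004,0,0,0,0, 0.008,0,-0.003,0,0,0,0, 0.005,0,-0.001,0,0,0,0, 0,0,0,0,0,0,0]'
python3 - <<'E'
from h import *
from plant import ctrl
to(st([18,-60,128]),70.4-180)
for n in ["wrist","scene"]:
    s=ctrl.snapshot(n);cv2.imwrite(f"pics/{n}4.png",s["color"][:,:,::-1])
    if n=="scene":cv2.imwrite(f"pics/{n}4.png",cv2.resize(s["color"][120:310,200:430,::-1],None,fx=3,fy=3,interpolation=cv2.INTER_CUBIC))
E
```

```text
clock: 5.03
tool_pos: [0.5469, -0.0157, 0.1375]
orientation: [-127.8, 89.7, 32.5]
force: [-0.3, -0.8, 0.3]
opening: 0.0001
t 5.03 pos [ 0.5469 -0.0157  0.1375] strt [ 12.9 -60.2 137.5] F [-0.3 -0.8  0.3] F_S [ 0.  -0.9  0.3] Mz -0.0 op 0.0001
j [ 18.8  14.  -24.   -0.1 -51.7  51.6] x [ 0.004  0.002 -1.   ] y yaw -109.66
shift mm [ 9.5 -0.2 -5.1]
turn [-0.06 -0.16  0.2 ]
```

View pics/wrist4.png

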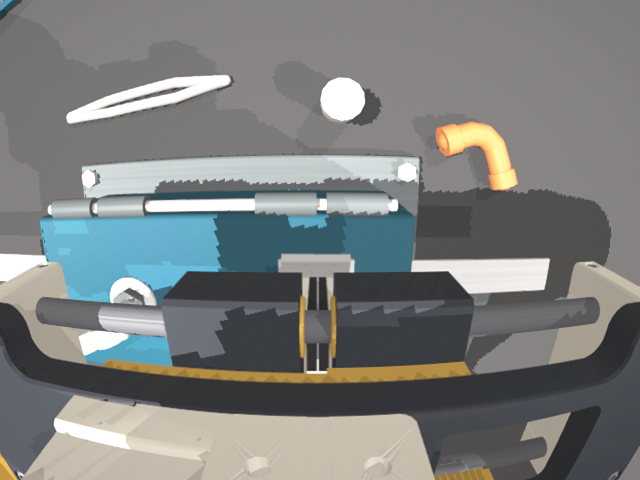

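View pics/scene4.png

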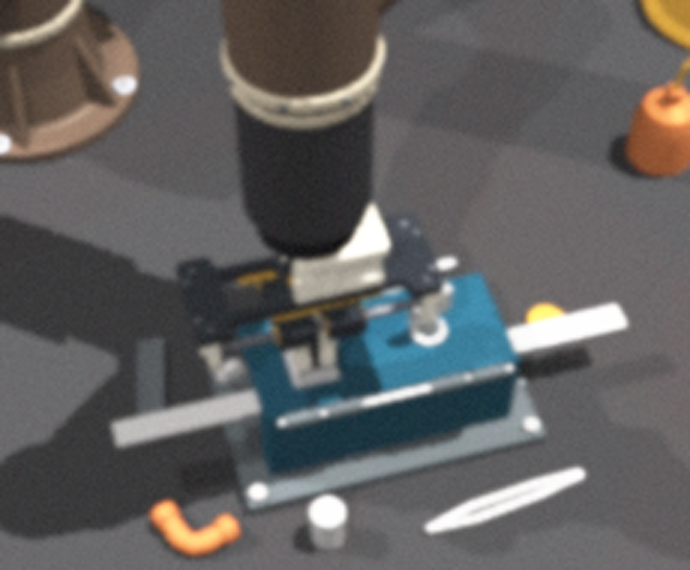

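```bash
python3 -m inch '[0.002,0,-0.004,0,0,0,0, 0.003,0,-0.002,0,0,0,0, 0.003,0,0,0,0,0,0, 0.002,0,0,0,0,0,0, 0.002,0,0,0,0,0,0]'
python3 - <<'E'
from h import *
to(st([21,-60,126]),70.4-180)
E
```

```text
clock: 5.75
tool_pos: [0.554, -0.0178, 0.1278]
orientation: [-141.9, 89.6, 18.5]
force: [-7.8, 1.2, 19.9]
opening: 0.0008
t 5.75 pos [ 0.554  -0.0178  0.1278] strt [ 20.2 -59.8 127.8] F [-7.8  1.2 19.9] F_S [-7.7 -1.5 19.9] Mz 0.0 op 0.0008
j [ 18.4  15.2 -23.9  -0.  -50.5  52. ] x [ 0.007  0.002 -1.   ] y yaw -109.6
shift mm [ 1.8  0.2 -0.8]
turn [ 0.   -0.34  0.26]
```

```bash
python3 -m inch '[0.003,0,0.0003,0,0,0,0, 0.004,0,0.0003,0,0,0,0]'
python3 - <<'E'
from h import *
to(st([21,-60,126]),70.4-180)
E
```

```text
clock: 6.0
tool_pos: [0.5541, -0.0179, 0.1269]
orientation: [-155.1, 89.4, 5.4]
force: [-17.0, 4.8, 41.6]
opening: 0.0004
t 6.0 pos [ 0.5541 -0.0179  0.1269] strt [ 20.4 -59.8 126.9] F [-17.    4.8  41.6] F_S [-17.7  -1.2  41.6] Mz -0.03 op 0.0004
j [ 18.5  15.1 -24.2   0.2 -50.1  52. ] x [ 0.011  0.001 -1.   ] y yaw -109.45
shift mm [ 0.9  0.2 -0.6]
turn [ 0.15 -0.55  0.26]
```

```bash
python3 -m inch '[-0.02,0,0,0,0,0,0, -0.04,0,0,0,0,0,0, -0.03,0,0.05,0,0,0,0, 0,0,0.05,0,0,0,0, 0,0,0,0,0.3,-0.2,0, 0,0,0,0,0,0,0]'
python3 - <<'E'
from h import *
from plant import ctrl
to(st([21,-60,126]),70.4-180)
o=ctrl.get_obs();s=ctrl.snapshot("wrist")
cv2.imwrite(f"pics/wrist5.png",s["color"][:,:,::-1]);pickle.dump((s,o),open("w5.pkl","wb"))
for n in ["top","scene"]:
    q=ctrl.snapshot(n);w=cloud(q);l=(w-O)@S*1000
    for a in [(-60,-50),(-50,-40),(-40,-30),(-30,-20),(-20,-10),(-10,0),(0,10),(10,20),(20,30),(30,38),(38,50)]:
        m=(l[...,0]>a[0])&(l[...,0]<a[1])&(np.abs(l[...,1]+60)<11)&(l[...,2]>80)&(l[...,2]<140)
        print(n,a,m.sum(),np.median(l[m][:,2]).round(1) if m.any() else None)
    pickle.dump(q,open(n+"5.pkl","wb"))
E
```

```text
clock: 6.75
tool_pos: [0.4578, 0.0166, 0.2202]
orientation: [-148.6, 88.7, 11.9]
force: [-0.4, -0.3, -0.3]
opening: 0.0008
t 6.75 pos [0.4578 0.0166 0.2202] strt [-81.9 -59.7 220.2] F [-0.4 -0.3 -0.3] F_S [-0.2 -0.4 -0.3] Mz -0.02 op 0.0008
j [ 27.1  -0.  -28.6   0.4 -60.1  43.3] x [ 0.021  0.005 -1.   ] y yaw -109.42
shift mm [  96.1    1.7 -101.1]
turn [ 0.17 -1.07  0.66]
top (-60, -50) 0 None
top (-50, -40) 0 None
top (-40, -30) 0 None
top (-30, -20) 0 None
top (-20, -10) 0 None
top (-10, 0) 0 None
top (0, 10) 0 None
top (10, 20) 0 None
top (20, 30) 1 114.7
top (30, 38) 24 113.4
top (38, 50) 33 100.9
scene (-60, -50) 31 104.9
scene (-50, -40) 26 105.8
scene (-40, -30) 28 105.3
scene (-30, -20) 26 105.3
scene (-20, -10) 28 104.4
scene (-10, 0) 21 105.2
scene (0, 10) 39 104.5
scene (10, 20) 23 105.5
scene (20, 30) 25 107.4
scene (30, 38) 40 108.2
scene (38, 50) 43 98.2
```

View pics/wrist5.png

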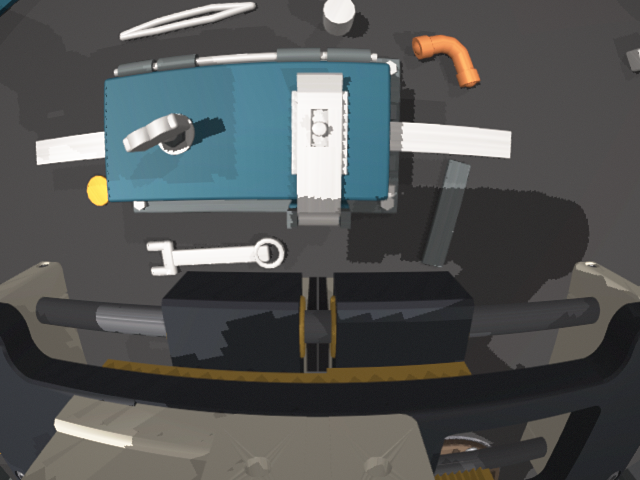

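The hasp lies flat over the cover: (297–343, 73–222) in the wrist view, with the stud showing through the slot at (320,128). Its measured height is constant along its length, about 6.6 mm above the cover. Now the screw.

Run:
```python
from h import *
s,o=pickle.load(open("w5.pkl","rb"))
cv2.imwrite("pics/w5z.png",cv2.resize(s["color"][60:220,90:360,::-1],None,fx=2.9,fy=2.9,interpolation=cv2.INTER_CUBIC))
for n in ["top","scene"]:
    q=pickle.load(open(n+"5.pkl","rb"));w=cloud(q);l=(w-O)@S*1000
    for x in (-40,-20,0,20): 
        f=lambda y,:np.median(l[(abs(l[...,0]-x)<10)&(abs(l[...,1]-y)<8)&(abs(l[...,2]-100)<12)][:,2]).round(1)
        print(n,x,f(-60),f(-98),f(-20))
    t=(l[...,2]>125)&(abs(l[...,0])<35)&(abs(l[...,1]-45)<35);p=l[t]
    if len(p)<20:continue
    r=cv2.minAreaRect(p[:,:2].astype(np.float32));d=p[:,:2]-p[:,:2].mean(0);a=np.linalg.eigh(d.T@d)[1][:,1]
    print(n,len(p),r,np.degrees(np.arctan2(a[1],a[0])))
```

```text
top -40 nan nan nan
top -20 nan nan nan
top 0 nan nan nan
top 20 nan 101.4 100.9
top 79 ((-1.0989971160888672, 45.35480499267578), (10.316327095031738, 38.2431755065918), 18.5455265045166) 109.53002088578448
scene -40 105.5 98.1 99.2
scene -20 104.5 98.6 98.2
scene 0 103.0 98.6 98.8
scene 20 106.4 98.6 98.5
scene 116 ((1.39516282081604, 44.008140563964844), (13.5625638961792, 39.868927001953125), 20.916439056396484) 107.60359091540236
  return _methods._mean(a, axis=axis, dtype=dtype,
  ret = ret.dtype.type(ret / rcount)
```

View pics/w5z.png

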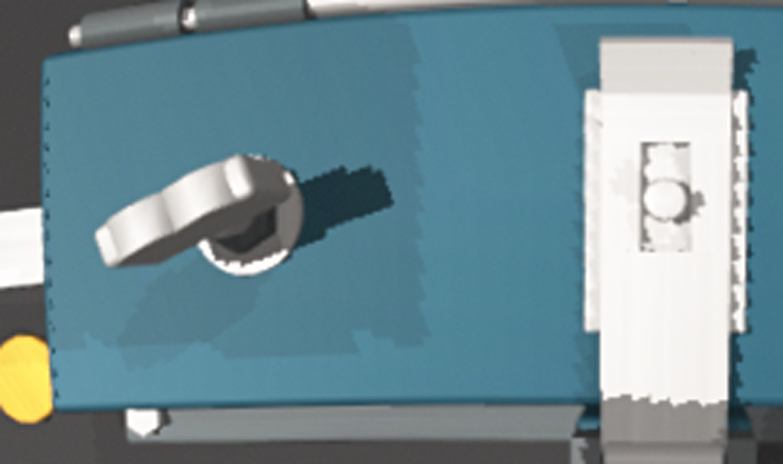

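The blade reads 109° from the straightener's x, so about 1.9 rad, with its axis at (0,45) as specified. I'll translate over it, then turn about 71° so the jaws straddle it.

```bash
python3 -m inch '[0,-0.035,-0.028,0,0,0,0.05, 0,-0.035,-0.028,0,0,0,0.05, 0,-0.03,-0.024,0,-1,0.5,0.05, 0,0,0,10,0,0,0.05, 0,0,0,10,0,0,0.05, 0,0,0,10,0,0,0.05, 0,0,0,10,0,0,0.05, 0,0,0,10,0,0,0.05, 0,0,0,10,0,0,0.05, 0,0,0,0,0,0,0.05, 0,0,0,0,0,0,0.05]'
python3 - <<'E'
from h import *
to(st([0,45,134]),179.5)
E
```

```text
clock: 8.28
tool_pos: [0.5768, 0.0816, 0.2102]
orientation: [106.4, 89.0, -155.3]
force: [-0.5, -0.2, 0.1]
opening: 0.0495
t 8.28 pos [0.5768 0.0816 0.2102] strt [  8.4  41.5 210.2] F [-0.5 -0.2  0.1] F_S [-0.4 -0.3  0.1] Mz -0.02 op 0.0495
j [ 27.2  13.9 -13.4  -0.  -63.6 -18.9] x [-0.016 -0.007 -1.   ] y yaw -171.64
shift mm [76.3  4.5  7.4]
turn [ 8.86 -0.36 -0.95]
```

```bash
python3 -m inch '[0,0.004,0.007,8.9,-0.4,-0.9,0.05, 0,0,0,0,0,0,0.05]'
python3 - <<'E'
from h import *
from plant import ctrl
to(st([0,45,134]),179.5)
o=ctrl.get_obs();s=ctrl.snapshot("wrist")
cv2.imwrite(f"pics/wrist6.png",s["color"][:,:,::-1]);pickle.dump((s,o),open("w6.pkl","wb"))
E
```

```text
clock: 8.52
tool_pos: [0.5722, 0.0877, 0.2096]
orientation: [86.9, 89.9, 176.5]
force: [0.2, 0.1, 0.1]
opening: 0.0503
t 8.53 pos [0.5722 0.0877 0.2096] strt [  1.9  45.7 209.6] F [0.2 0.1 0.1] F_S [0.2 0.1 0.1] Mz 0.02 op 0.0503
j [ 28.   13.1 -14.6  -0.1 -62.3 -28.4] x [-0.002  0.    -1.   ] y yaw 179.64
shift mm [75.6  2.  -0.1]
turn [ 0.14  0.   -0.09]
```

View pics/wrist6.png

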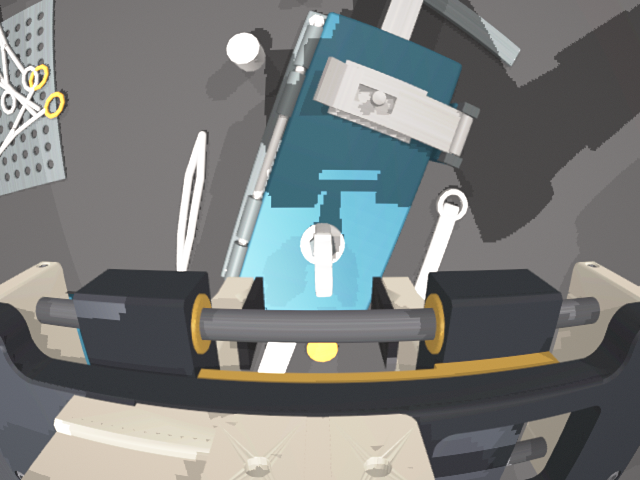

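The blade runs vertically in the wrist view from (322,235) to (324,295), centred between the jaws and aligned. Descending.

```bash
python3 -m inch '[0.03,0.002,0,0,0,0,0.05, 0.03,0,0,0,0,0,0.05, 0.012,0,0,0,0,0,0.05, 0.004,0,0,0,0,0,0.05, 0,0,0,0,0,0,0.05]'
python3 - <<'E'
from h import *
to(st([0,45,134]),179.5)
E
```

```text
clock: 9.2
tool_pos: [0.5729, 0.0876, 0.1336]
orientation: [-92.8, 89.9, -2.1]
force: [-0.2, 0.1, -0.8]
opening: 0.0502
t 9.2 pos [0.5729 0.0876 0.1336] strt [  2.6  45.9 133.6] F [-0.2  0.1 -0.8] F_S [-0.2  0.  -0.8] Mz -0.03 op 0.0502
j [ 28.   17.2 -20.1   0.  -52.7 -27.3] x [ 0.001 -0.    -1.   ] y yaw -179.25
shift mm [-0.4  2.8  0.1]
turn [ 1.25 -0.    0.06]
```

Close on the blade and see where the jaws settle.

```bash
python3 -m inch '[0,0.002,0,1.2,0,0,0.03, 0,0,0,0,0,0,0.0, 0,0,0,0,0,0,0.0, 0,0,0,0,0,0,0.0, 0,0,0,0,0,0,0.0]'
python3 - <<'E'
from h import *
to(st([0,45,134]),179.5)
E
```

```text
clock: 9.82
tool_pos: [0.569, 0.0878, 0.1356]
orientation: [45.5, 89.9, 135.0]
force: [-9.4, 2.1, 4.6]
opening: 0.0098
t 9.82 pos [0.569  0.0878 0.1356] strt [ -1.1  44.7 135.6] F [-9.4  2.1  4.6] F_S [-9.6 -1.2  4.6] Mz 0.11 op 0.0098
j [ 28.2  16.8 -20.3  -0.1 -52.9 -28.6] x [-0.001  0.001 -1.   ] y yaw 179.5
shift mm [ 1.6 -1.1 -0.1]
turn [ 0.    0.05 -0.05]
```

```bash
python3 -m inch '[0,0.001,0,0,0,0,0, 0,0,0,0,0,0,0]'
python3 - <<'E'
from h import *
to(st([0,45,134]),179.5)
E
python3 -m inch '[0,0,0,5,0,0,0, 0,0,0,6,0,0,0, 0,0,0,6,0,0,0]'
python3 - <<'E'
from h import *
to(st([0,45,134]),179.5)
E
```

```text
clock: 10.07
tool_pos: [0.5688, 0.0879, 0.1357]
orientation: [-51.6, 89.9, 37.9]
force: [-0.8, -0.5, -0.2]
opening: 0.0095
t 10.07 pos [0.5688 0.0879 0.1357] strt [ -1.2  44.7 135.7] F [-0.8 -0.5 -0.2] F_S [-0.6 -0.8 -0.2] Mz 0.04 op 0.0095
j [ 28.2  16.7 -20.5  -0.  -52.8 -28.7] x [ 0.001  0.001 -1.   ] y yaw 179.54
shift mm [ 1.7 -1.2 -0.2]
turn [0.04 0.05 0.06]
clock: 10.45
tool_pos: [0.5685, 0.0879, 0.1356]
orientation: [3.6, 90.0, 75.6]
force: [-1.6, 0.8, 0.7]
opening: 0.0098
t 10.45 pos [0.5685 0.0879 0.1356] strt [ -1.6  44.7 135.6] F [-1.6  0.8  0.7] F_S [-1.8  0.3  0.7] Mz 0.03 op 0.0098
j [ 28.2  16.7 -20.5  -0.  -52.8 -46.1] x [ 0.     0.001 -1.   ] y yaw 162.08
shift mm [ 1.6 -1.6  0.3]
turn [-17.42   0.04   0.  ]
```

```bash
python3 -m inch '[0,0,0,8,0,0,0, 0,0,0,8,0,0,0, 0,0,0,8,0,0,0, 0,0,0,8,0,0,0]'
python3 - <<'E'
from h import *
to(st([-1.4,44.7,134]),179.5)
E
python3 -m inch '[0,0,0,8,0,0,0, 0,0,0,8,0,0,0, 0,0,0,8,0,0,0, 0,0,0,8,0,0,0]'
python3 - <<'E'
from h import *
to(st([-1.4,44.7,134]),179.5)
E
```

```text
clock: 10.95
tool_pos: [0.568, 0.0883, 0.1357]
orientation: [88.7, 89.9, 127.7]
force: [-0.1, 0.1, -0.2]
opening: 0.0095
t 10.95 pos [0.568  0.0883 0.1357] strt [ -2.1  44.8 135.7] F [-0.1  0.1 -0.2] F_S [-0.1  0.1 -0.2] Mz 0.09 op 0.0095
j [ 28.3  16.7 -20.4  -0.1 -52.9 -79.2] x [-0.001  0.001 -1.   ] y yaw 129.05
shift mm [ 1.7 -0.7  0.3]
turn [-5.045e+01  4.000e-02 -7.000e-02]
clock: 11.45
tool_pos: [0.5678, 0.0888, 0.1357]
orientation: [121.0, 89.9, 126.9]
force: [-0.4, 0.0, -0.9]
opening: 0.0099
t 11.45 pos [0.5678 0.0888 0.1357] strt [ -2.5  45.3 135.7] F [-0.4  0.  -0.9] F_S [-0.4 -0.1 -0.9] Mz 0.1 op 0.0099
j [  28.3   16.7  -20.4   -0.2  -52.9 -112.2] x [-0.001  0.002 -1.   ] y yaw 95.98
shift mm [ 1.7 -1.   0.8]
turn [-8.352e+01  3.000e-02 -1.300e-01]
```

```bash
python3 -m inch '[0,0,0.0008,6,0,0,0, 0,0,0,6,0,0,0, 0,0,0,6,0,0,0]'
python3 - <<'E'
from h import *
to(st([-1.4,44.7,134]),70.4)
E
python3 -m inch '[0,0,0,3,0,0,0]'
python3 - <<'E'
from h import *
to(st([-1.4,44.7,134]),70.4)
E
python3 -m inch '[0,0,0,3,0,0,0]'
python3 - <<'E'
from h import *
to(st([-1.4,44.7,134]),70.4)
E
```

```text
clock: 11.82
tool_pos: [0.5678, 0.0892, 0.1357]
orientation: [156.9, 89.8, 144.3]
force: [0.5, -0.3, -0.9]
opening: 0.0096
t 11.82 pos [0.5678 0.0892 0.1357] strt [ -2.6  45.7 135.7] F [ 0.5 -0.3 -0.9] F_S [ 0.6 -0.1 -0.9] Mz 0.13 op 0.0096
j [  28.3   16.7  -20.3   -0.2  -53.  -130.8] x [-0.003  0.002 -1.   ] y yaw 77.35
shift mm [ 1.7 -1.1  1.1]
turn [ 6.95 -0.18 -0.06]
clock: 11.95
tool_pos: [0.5678, 0.0893, 0.1357]
orientation: [159.0, 89.8, 143.2]
force: [0.2, -0.7, -0.4]
opening: 0.0096
t 11.95 pos [0.5678 0.0893 0.1357] strt [ -2.7  45.7 135.7] F [ 0.2 -0.7 -0.4] F_S [ 0.4 -0.6 -0.4] Mz 0.07 op 0.0096
j [  28.3   16.7  -20.3   -0.2  -53.  -134. ] x [-0.003  0.002 -1.   ] y yaw 74.21
shift mm [ 1.7 -1.1  1.2]
turn [ 3.81 -0.19 -0.06]
clock: 12.08
tool_pos: [0.5679, 0.0893, 0.1357]
orientation: [161.6, 89.8, 142.7]
force: [-0.1, 0.7, -0.2]
opening: 0.0099
t 12.07 pos [0.5679 0.0893 0.1357] strt [ -2.6  45.8 135.7] F [-0.1  0.7 -0.2] F_S [-0.3  0.7 -0.2] Mz 0.09 op 0.0099
j [  28.3   16.7  -20.3   -0.2  -53.  -137.1] x [-0.003  0.002 -1.   ] y yaw 71.12
shift mm [ 1.7 -1.1  1.2]
turn [ 0.72 -0.18 -0.06]
```

```bash
for i in 1; do python3 -m inch '[0,0,0,2.5,0,0,0]'
python3 - <<'E'
from h import *
to(st([-1.4,44.7,134]),70.4)
E
python3 -m inch '[0,0,0,2.5,0,0,0]'
python3 - <<'E'
from h import *
to(st([-1.4,44.7,134]),70.4)
E
done
```

```text
clock: 12.2
tool_pos: [0.5679, 0.0894, 0.1357]
orientation: [164.9, 89.8, 143.5]
force: [-1.0, -0.1, -0.9]
opening: 0.0097
t 12.2 pos [0.5679 0.0894 0.1357] strt [ -2.7  45.8 135.7] F [-1.  -0.1 -0.9] F_S [-0.9 -0.5 -0.9] Mz 0.41 op 0.0097
j [  28.3   16.7  -20.3   -0.2  -53.  -139.6] x [-0.003  0.002 -1.   ] y yaw 68.54
shift mm [ 1.6 -1.1  1.3]
turn [-1.86 -0.19 -0.05]
clock: 12.32
tool_pos: [0.5679, 0.0894, 0.1357]
orientation: [171.7, 89.8, 147.7]
force: [-0.2, 0.2, -0.4]
opening: 0.0107
t 12.32 pos [0.5679 0.0894 0.1357] strt [ -2.7  45.8 135.7] F [-0.2  0.2 -0.4] F_S [-0.2  0.1 -0.4] Mz 0.64 op 0.0107
j [  28.3   16.7  -20.3   -0.2  -53.  -142.2] x [-0.003  0.002 -1.   ] y yaw 66.01
shift mm [ 1.6 -1.   1.4]
turn [-4.39 -0.19 -0.04]
```

Seated: Mz jumped from 0.09 to 0.41 and then 0.64 N·m at tool yaw ≈70°, which matches the geometric zero of 70.4°. Backing off to yaw ≈160.5°.

```bash
python3 -m inch '[0,0,0,-2.5,0,0,0]'; python3 -c "
from h import *
to(st([-1.4,44.7,134]),160.4)"
python3 -m inch '[0,0,0,-2,0,0,0]'; python3 -c "
from h import *
to(st([-1.4,44.7,134]),160.4)"
python3 -m inch '[0,0,0,-2,0,0,0]'; python3 -c "
from h import *
to(st([-1.4,44.7,134]),160.4)"
python3 -m inch '[0,0,0,-8,0,0,0,0,0,0,-8,0,0,0,0,0,0,-8,0,0,0,0,0,0,-8,0,0,0,0,0,0,-8,0,0,0]'; python3 -c "
from h import *
to(st([-1.4,44.7,134]),160.4)"
```

```text
clock: 12.45
tool_pos: [0.5679, 0.0894, 0.1356]
orientation: [172.7, 89.8, 151.3]
force: [-1.0, 0.4, 0.3]
opening: 0.01
t 12.45 pos [0.5679 0.0894 0.1356] strt [ -2.7  45.8 135.6] F [-1.   0.4  0.3] F_S [-1.   0.1  0.3] Mz 0.39 op 0.01
j [  28.3   16.8  -20.3   -0.2  -53.  -139.6] x [-0.003  0.002 -1.   ] y yaw 68.57
shift mm [ 1.6 -1.1  1.3]
turn [-91.83  -0.13  -0.17]
clock: 12.58
tool_pos: [0.5679, 0.0894, 0.1356]
orientation: [171.6, 89.8, 152.3]
force: [-0.4, -0.9, 0.5]
opening: 0.01
t 12.57 pos [0.5679 0.0894 0.1356] strt [ -2.7  45.8 135.6] F [-0.4 -0.9  0.5] F_S [-0.1 -0.9  0.5] Mz -0.09 op 0.01
j [  28.3   16.8  -20.3   -0.2  -53.  -137.5] x [-0.003  0.002 -1.   ] y yaw 70.66
shift mm [ 1.6 -1.1  1.3]
turn [-89.74  -0.13  -0.17]
clock: 12.7
tool_pos: [0.5679, 0.0893, 0.1357]
orientation: [168.9, 89.8, 151.7]
force: [-0.1, -0.9, 0.2]
opening: 0.01
t 12.7 pos [0.5679 0.0893 0.1357] strt [ -2.6  45.8 135.7] F [-0.1 -0.9  0.2] F_S [ 0.2 -0.9  0.2] Mz -0.03 op 0.01
j [  28.3   16.8  -20.3   -0.2  -53.  -135.5] x [-0.003  0.002 -1.   ] y yaw 72.75
shift mm [ 1.7 -1.1  1.2]
turn [-87.65  -0.12  -0.17]
clock: 13.32
tool_pos: [0.5679, 0.0885, 0.1357]
orientation: [136.6, 89.8, 160.7]
force: [0.4, -0.8, -2.0]
opening: 0.0098
t 13.32 pos [0.5679 0.0885 0.1357] strt [ -2.4  45.  135.7] F [ 0.4 -0.8 -2. ] F_S [ 0.7 -0.6 -2. ] Mz -0.07 op 0.0098
j [ 28.3  16.8 -20.3  -0.2 -53.1 -94. ] x [-0.003  0.001 -1.   ] y yaw 114.15
shift mm [ 1.7 -0.9  0.5]
turn [-46.25  -0.08  -0.18]
```

```bash
python3 -m inch '[0,0,0,-8,0,0,0,0,0,0,-8,0,0,0,0,0,0,-8,0,0,0,0,0,0,-8,0,0,0,0,0,0,-8,0,0,0]'; python3 -c "
from h import *
to(st([-1.4,44.7,134]),160.5)"
```

```text
clock: 13.95
tool_pos: [0.5684, 0.088, 0.1357]
orientation: [90.8, 89.8, 156.4]
force: [1.1, 0.3, -0.8]
opening: 0.0096
t 13.95 pos [0.5684 0.088  0.1357] strt [ -1.6  44.7 135.7] F [ 1.1  0.3 -0.8] F_S [ 0.9  0.6 -0.8] Mz -0.11 op 0.0096
j [ 28.2  16.8 -20.3  -0.2 -53.  -52.4] x [-0.002  0.001 -1.   ] y yaw 155.67
shift mm [ 1.7 -0.3  0. ]
turn [-4.83  0.   -0.16]
```

```bash
python3 -m inch '[0,0,0,-4.6,0,0,0,0,0,0,0,0,0,0]'; python3 -c "
from h import *
to(st([-1.4,44.7,134]),160.5)"
```

```text
clock: 14.2
tool_pos: [0.5685, 0.0879, 0.1357]
orientation: [83.4, 89.8, 153.9]
force: [-1.5, -0.2, -0.4]
opening: 0.01
t 14.2 pos [0.5685 0.0879 0.1357] strt [ -1.5  44.7 135.7] F [-1.5 -0.2 -0.4] F_S [-1.3 -0.7 -0.4] Mz 0.11 op 0.01
j [ 28.2  16.8 -20.3  -0.2 -53.  -47.6] x [-0.002  0.001 -1.   ] y yaw 160.52
shift mm [ 1.7 -0.1 -0. ]
turn [ 0.02  0.02 -0.15]
```

```bash
python3 -m inch '[0,0,0,0,0,0,0,0,0,0,0,0,0,0]' | head -1
python3 - <<'E'
from h import *
from plant import ctrl
to(st([-1.4,44.7,134]),160.5)
s=ctrl.snapshot("wrist");cv2.imwrite("pics/wrist7.png",s["color"][:,:,::-1])
q=ctrl.snapshot("scene");cv2.imwrite("pics/scene7.png",cv2.resize(q["color"][150:300,210:430,::-1],None,fx=3.5,fy=3.5,interpolation=cv2.INTER_CUBIC))
l=(cloud(q)-O)@S*1000
for x in (-50,-40,-30,-20,-10,10,20):
    f=lambda y:np.median(l[(abs(l[...,0]-x)<8)&(abs(l[...,1]-y)<8)&(abs(l[...,2]-100)<14)][:,2]).round(1)
    print(x,f(-60),f(-98))
E
```

```text
clock: 14.45
t 14.45 pos [0.5685 0.0879 0.1356] strt [ -1.6  44.7 135.6] F [-1.  -0.9 -0.9] F_S [-0.6 -1.1 -0.9] Mz 0.1 op 0.0099
j [ 28.2  16.8 -20.3  -0.2 -53.  -47.7] x [-0.003  0.001 -1.   ] y yaw 160.38
shift mm [ 1.6 -0.2  0. ]
turn [-0.12  0.01 -0.16]
-50 105.8 99.3
-40 104.9 99.5
-30 105.0 99.5
-20 105.8 98.7
-10 105.6 98.7
10 103.9 97.9
20 105.4 99.1
```

View pics/wrist7.png

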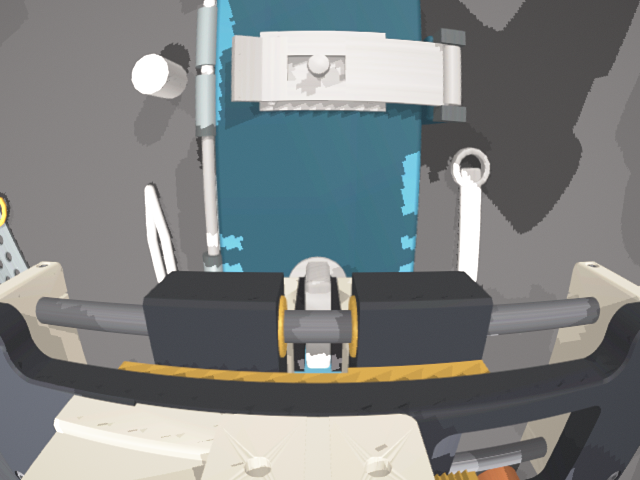

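View pics/scene7.png

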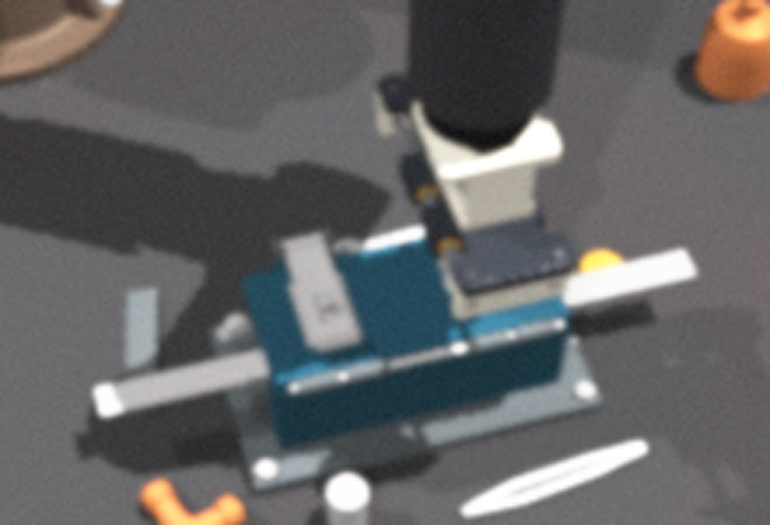

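The wrist view shows the blade gripped at (318,320), square to the machine. The hasp is still flat at (235–460, 35–105) with the stud in its slot at (318,65). Handing in.

```bash
python3 -c "
from plant import ctrl
print(ctrl.close_job())"
```

```text
the job is handed in; nothing more can be done
None
```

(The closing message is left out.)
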